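# Tip the spare balls into the bearing's compartment

## Task

Pick up the small scoop by its upright grip and tip its two loose steel balls into the compartment of the sorting tray that has the ball bearing as its sample part, without touching the balls with the fingers. Then stand the empty scoop upright on the worktop and let go of it.

Things in the scene. Friction and masses are not known exactly. Their poses are not given: they have to be found in the camera images.
- scoop: Black scoop, 140 g, behind the control box. Origin: underside, below the grip; +x to its open mouth, +z up. Grip: upright bar 28 (x) by 12 (y) mm, top at z 96; pinch across y at z 75. Open chute ahead of it, 34 mm wide inside, walls 22 mm; floor climbs at 15 deg from the back (x 18, z 9 mm) to the pouring lip (x 93, z 29). Foot x -18 to 68. Tipping nose-down 35-45 deg empties it.
- ball_1: One of two loose plain steel balls, 14 mm in diameter, 11 g, lying side by side at the back of the scoop's chute at the start. Origin at its centre; its axes turn as it rolls. Balls roll off the scoop's lip when it is tipped nose-down by more than 15 degrees.
- ball_2: The second steel ball, the same as the first. Surroundings to mind: a machine over 0.3 m tall stands beyond x = 0.62 m for y above 0, behind the tray and between it and the scoop, so carry in front of it and tip sideways or towards the robot rather than away; control box (88 mm high) and vice (53 mm) lie on the way.
- bearing: Bearing, 26 mm wide, 8 high, flat, fixed at the centre of one compartment of a fixed grey tray left of the vice; origin: its underside, on the tray's floor (4 mm up); x, y along the tray's walls. Tray 152 mm square, 34 high: 2 x 2 square cells, 70 mm inside, 74 between centres, walls 4 mm, their tops 30 above the floor. Others hold, fixed: black collar, pointed collet 28 high, block 20x50x25.
Mind the look-alikes: they are no part of the job. There is more than one size of the scoop; the one meant has the size given above.

How it is judged:
At the end, for the whole second after the job is handed in: Both balls lie at rest in the bearing's compartment (centres within 35 mm of the bearing's centre along both of the compartment's axes, and less than 25 mm above its floor), and the scoop stands at rest on the worktop (underside within 6 mm of it, within 8 degrees of upright), released (x of ball_1 in the frame of bearing between -0.035 and 0.035 m and y of ball_1 in the frame of bearing between -0.035 and 0.035 m and z of ball_1 in the frame of bearing between 0 and 0.025 m and linear speed of each of ball_1, ball_2 below 0.03 m/s and x of ball_2 in the frame of bearing between -0.035 and 0.035 m and y of ball_2 in the frame of bearing between -0.035 and 0.035 m and z of ball_2 in the frame of bearing between 0 and 0.025 m and height (world z) of scoop between -0.006 and 0.006 m and angle between scoop's own z axis and vertical below 0.15 rad and linear speed of scoop below 0.02 m/s); the robot touches nothing.
It fails at once if the fingers touch a ball (contact force between the fingers and ball_1 above 0.3 N or contact force between the fingers and ball_2 above 0.3 N).
It also fails if it takes over 64 s, if anything falls off the work surface, if the arm or the gripper's body presses on something with over 40 N, if the wrist force passes 120 N, or if a joint passes its speed limit or range.

## Robot

A 7-joint arm with a two-finger parallel gripper is mounted at the origin on a cart in front of the work surface, level with it; the furniture and walls round the work are solid. World frame = base frame: x ahead of the robot, y to its left, z up, the work surface at z = 0. Lengths are in m, angles in rad, forces in N, time in s.
With the tool pointing down it reaches from about 0.425 to 0.925 m from the base axis. Payload 6.8 kg.
Tool frame: the origin (TCP) lies on the centre line of the jaws, within the pads' length; the fingertips stand 19 mm ahead of it and the grasp point (between the pads) is the TCP (bot.tcp_to_tips is the distance from the TCP to the fingertips, in m); x points along the fingers, y is the direction in which the jaws open and shut, and the axes are right-handed (so a half turn about x gives the same grasp; the last joint's range is limited). The gripper opens to 85 mm and grips with 20 to 120 N. Pads are 22 mm wide; open, the fingers measure 114 mm over their backs; the gripper's body (76 mm by 85 mm) begins 54 mm behind the grasp point. The pads swing forward as they close: fully open they stand 13 mm farther back than shut.
Start: joints at [1.241, 0.477, 0.022, 1.555, -0.011, 1.109, -0.083], TCP at [0.148, -0.658, 0.25] pointing down, gripper open.
Joint ranges: [-2.96, 2.96], [-0.34, 2.1], [-1.41, 1.46], [0.24, 2.44], [-1.37, 4.51], [0.17, 1.92], [-2.96, 2.96]. Speed limits (rad/s): [2.39, 2.39, 3.14, 3.14, 3.14, 3.14, 3.14].

## Interface

Orientations are given as a unit quaternion [w, x, y, z].
In Python, from station import status, eyes, bot gives the robot as it stands.
- The arm moves only by the tool apply_moves, never from a script. Its arguments are lists of equal length, an entry for each row: "travel": the shift along the tool's x, y, z in cm, a list of three; "turn": the turn, a rotation vector about the tool's x, y, z in rad, a list of three; "grip": the closure, from 0 (fully open) to 1 (shut). In form: {"travel": [[tx, ty, tz], ...], "turn": [[wx, wy, wz], ...], "grip": [grip, ...]}. A call has 1 to 8 rows; each row shifts and turns the pose as measured when the row begins, along the tool's axes as they then stand; what a row does not reach is not made up. A row lasts 1/12 s, in which the tool goes at most 41.7 mm and 7.16 degrees, less where a joint would pass 70% of its speed; a pose out of reach is approached as far as the arm can. A call is refused whole if a number of a shift passes 4.17 or a number of a turn 0.125, either way. A call with a gripper value outside its range is refused whole. The fingers move at their own pace and stop on an object; "newtons" is the grip in N (left out, the last holds). Time passes only in rows, so rows that do not move let the fingers close. It gives the time, the measured TCP pose, the force and the opening at its end, in the units of the state.
- status.get_obs(): the state, without advancing time (a new reading comes with each control period).
- eyes.read_camera(name): name is "scene" or "top" or "wrist"; returns the picture (480x640x3 uint8, red, green, blue); there is no depth.
- eyes.calibration(name): a dict with "intrinsics" (3x3 intrinsics, pixels), "xyz" and "attitude" of the camera in the world; the wrist camera has in their place "T_tool_cam" (4x4, takes a point from camera to tool coordinates, whose origin is the TCP and whose axes are the tool frame's). Camera axes: x right, y down, z forward; pixel columns grow to the right and rows downward; lengths in m; the calibration is good to about 2 mm. A picture is of the moment at which its call begins: read the wrist's pose just before it. calibration takes no time and is no camera call.
- bot.hand_in(): hands the job in, once; it reports no verdict.
Trained networks look in the newest picture that a camera, given by its name, has taken for a name from the list of things; names that differ only in an ending like _2 or _b are one class to them, and where a whole thing is asked for, a point or a joint stands for the part that bears it (a point fixed in the world has none). Each returns a list of dicts, best first, with "score" (0 to 1); they miss things now and then, are a little off and sometimes report something else, mostly with a low value. They report only what shows in the picture. A call takes as long as a camera call. They do not tell look-alikes from the thing itself.
- eyes.masks_of(thing, camera): "region" (480x640 bool, what is visible of it) and "rect" ([left, top, right, bottom] in pixels, round what is visible of it).
The state is a dict: "t": time; "q": joint angles; "joint_vel": joint speeds; "joint_torque": joint torques, N m; "eef_pos": TCP position; "tool_rot": TCP orientation; "contact_force": force on the tool from outside, world axes, zero at the start; "torque": the same for the moment, N m; "gripper_width": opening from 0.0 (shut) to 1.0 (fully open).
Only numpy, scipy, OpenCV 4.12 (cv2) and the standard library are available. Lean on these libraries where they do the work, as an engineer would, in place of code of your own. Each camera call takes 0.05 s, during which the arm holds its last target. There are 200 camera calls.

## Working session

There is one attempt and no reset: what is moved stays moved. The work goes in short steps, Python scripts to look and compute and a tool call to move; the robot and the scene stay as the last step left them, time stands still between calls to the robot, and variables do not carry over. Pictures are saved under pics/ and viewed, about 8 in all and at most 12, crops included, and the job is handed in when it is done.

Besides the shell and the picture viewer there is one more tool, called after "Emit:" by a JSON object that holds its "method" and its "body". apply_moves: Moves the arm, as the interface text tells. Its arguments: {"type":"object","properties":{"travel":{"type":"array"},"turn":{"type":"array"},"grip":{"type":"array"},"newtons":{"type":"number"}},"required":["travel","turn","grip"]}

```bash
mkdir -p pics; ls; python3 - <<'E'
from station import status, eyes, bot
import cv2, numpy as np
o=status.get_obs(); print(o['t'],o['eef_pos'],o['tool_rot'],o['contact_force'],bot.tcp_to_tips)
for n in ("scene","top"):
    im=eyes.read_camera(n); cv2.imwrite(f'pics/{n}0.png',im[:,:,::-1])
    c=eyes.calibration(n); print(n,c)
    for t in ('scoop','ball_1','bearing'):
        print(t,[(round(d['score'],2),d['rect']) for d in eyes.masks_of(t,n)])
print(eyes.calibration('wrist'))
E
```

```text
pics
0.0 [ 0.14836038 -0.65793219  0.24933891] [-0.07763351 -0.70264675 -0.07888311  0.7028784 ] [-0.24101505  0.03214875  0.11411226] 0.019
scene {'intrinsics': array([[624.16873355,   0.        , 319.72249591],
       [  0.        , 624.16873355, 229.73315375],
       [  0.        ,   0.        ,   1.        ]]), 'xyz': array([-0.14079938,  0.46144232,  1.03184795]), 'attitude': array([ 0.18037017, -0.48892809,  0.80417931, -0.28585232])}
scoop [(0.74, [410.4, 143.1, 449.8, 170.6]), (0.66, [368.7, 140.3, 410.3, 190.7])]
ball_1 []
bearing [(0.48, [228.2, 275.0, 244.6, 291.5])]
top {'intrinsics': array([[493.32688939,   0.        , 319.05717873],
       [  0.        , 493.32688939, 238.56284017],
       [  0.        ,   0.        ,   1.        ]]), 'xyz': array([0.47888983, 0.09505945, 1.11321139]), 'attitude': array([ 0.02591793, -0.69932172,  0.71287957, -0.0456083 ])}
scoop [(0.83, [395.1, 164.6, 418.8, 216.7]), (0.73, [433.0, 182.8, 472.3, 206.4])]
ball_1 []
bearing [(0.42, [211.3, 242.5, 221.4, 254.8])]
{'intrinsics': array([[366.40147109,   0.        , 314.78952667],
       [  0.        , 366.40147109, 237.68360863],
       [  0.        ,   0.        ,   1.        ]]), 'T_tool_cam': array([[-7.42725801e-04, -3.02840134e-01,  9.53041081e-01,
        -1.23329000e-01],
       [ 9.99999705e-01, -3.75765594e-05,  7.67381288e-04,
        -1.43505028e-03],
       [-1.96581847e-04,  9.53041369e-01,  3.02840073e-01,
        -7.79237405e-02],
       [ 0.00000000e+00,  0.00000000e+00,  0.00000000e+00,
         1.00000000e+00]])}
```

View pics/top0.png

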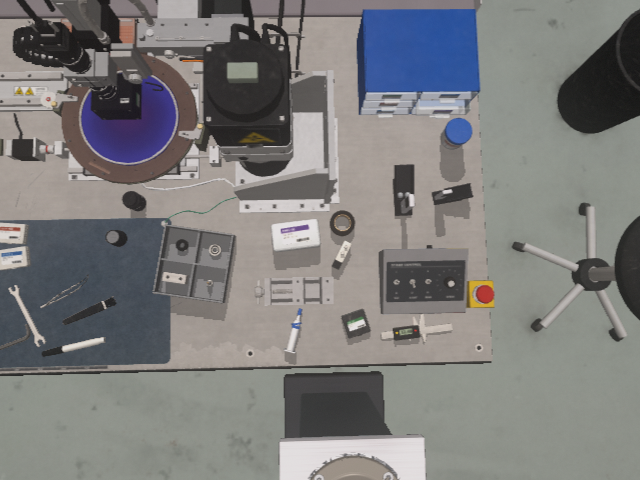

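View pics/scene0.png

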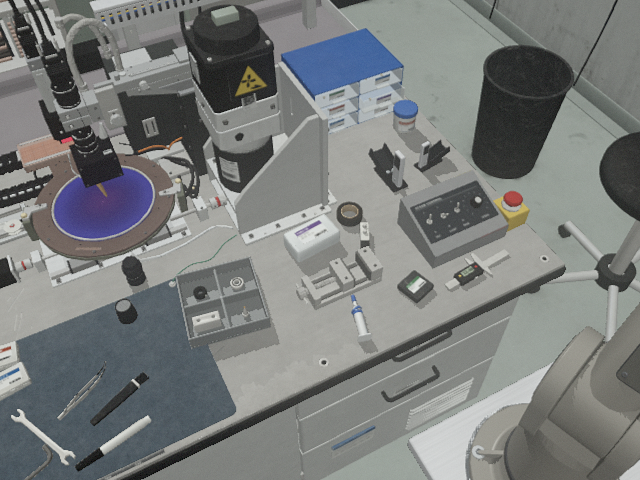

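```bash
cat > h.py <<'E'
from station import status, eyes, bot
import cv2, numpy as np
from scipy.spatial.transform import Rotation as R
def rot(q): return R.from_quat(np.asarray(q),scalar_first=True)
def campose(n,o=None):
    c=eyes.calibration(n)
    if n!='wrist': return c['intrinsics'],rot(c['attitude']).as_matrix(),c['xyz']
    T=c['T_tool_cam']; Rm=rot(o['tool_rot']).as_matrix()
    return c['intrinsics'],Rm@T[:3,:3],Rm@T[:3,3]+o['eef_pos']
def px2w(P,uv,z):
    K,Rm,p=P; d=Rm@np.linalg.inv(K)@[uv[0],uv[1],1]
    return p+d*(z-p[2])/d[2]
def w2px(P,X):
    K,Rm,p=P; x=K@(Rm.T@(np.asarray(X)-p)); return x[:2]/x[2]
E
python3 - <<'E'
from h import *
P=pt=campose('top');ps=campose('scene')
for n,f in(('top',(360,130,500,250)),('scene',(340,110,480,230))):
    im=cv2.imread(f'pics/{n}0.png'); a,b,c,d=f
    cv2.imwrite(f'pics/{n}0c.png',cv2.resize(im[b:d,a:c],None,fx=4,fy=4,interpolation=cv2.INTER_CUBIC))
a=cv2.imread('pics/top0c.png');b=cv2.imread('pics/scene0c.png')
cv2.imwrite('pics/crop0.png',cv2.resize(np.vstack([a,b]),None,fx=.62,fy=.62))
cv2.imwrite('pics/topc.png',a)
print(rot(status.get_obs()['tool_rot']).as_matrix().round(3))
print('bearing',px2w(pt,(216.3,248.6),.012),px2w(ps,(236.4,283.2),.012))
for r in ([395.1,164.6,418.8,216.7],[433.0,182.8,472.3,206.4]): print(px2w(pt,r[:2],.03),px2w(pt,r[2:],.03))
E
```

```text
[[-0.     0.22  -0.976]
 [ 0.    -0.976 -0.22 ]
 [-1.    -0.    -0.   ]]
bearing [0.57205701 0.29258876 0.012     ] [0.5667442  0.29580033 0.012     ]
[ 0.75292759 -0.11098101  0.03      ] [ 0.63365008 -0.15977502  0.03      ]
[ 0.71001428 -0.19504369  0.03      ] [ 0.6549446  -0.28134626  0.03      ]
```

The top view shows the tray with the bearing in its upper-right cell (215,250), with the collar at (182,245), the block at (174,279) and the collet at (210,284). There are two black scoops behind the control box, at (404,190) and (452,194). I'll enlarge both.

View pics/crop0.png

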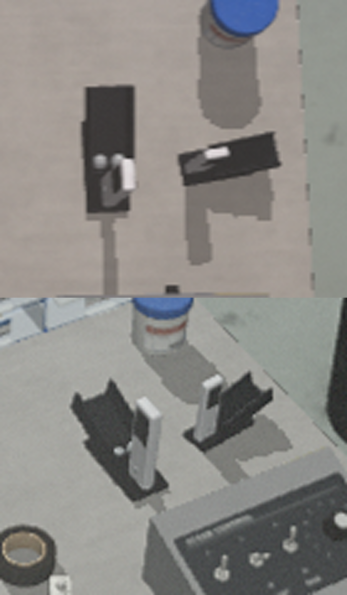

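Both scoops have an upright grip and a chute. The left one, at top pixel (404,190), is about 119 mm long. It holds the two balls at about (400,194) and (407,194), so it is the one meant. The right one, at (452,194), is about 90 mm long and empty, so it is the look-alike. Next I'll fit the pose of the left scoop.

```bash
python3 - <<'E'
from h import *
from scipy.optimize import least_squares
pt=campose('top');ps=campose('scene')
f=lambda u,v:(360+u/2.48,130+v/2.48)
g=lambda u,v:(340+u/2.48,110+(v-297.6)/2.48)
obs=[(pt,f(128,175),(0,0,.096)),(ps,g(148,402),(0,0,.096)),
 (pt,f(100,160),(.027,.007,.02)),(pt,f(117,158),(.027,-.007,.02)),
 (pt,f(85,87),(.09,.0195,.05)),(pt,f(133,87),(.09,-.0195,.05)),(ps,g(150,490),(-.018,0,.003)),]
def res(s):
    x,y,a=s; r=R.from_euler('z',a).as_matrix(); t=np.array([x,y,0])
    return np.concatenate([w2px(P,r@np.array(X)+t)-uv for P,uv,X in obs])
s=least_squares(res,[.66,-.14,0],loss='soft_l1'); print(s.x, s.fun.reshape(-1,2).round(1))
# tray corners top rim z=.034
for n,pts in(('top',[(164,226),(236,236),(226,304),(153,293)]),): 
    c=[px2w(pt,p,.034)[:2] for p in pts]; print(np.round(c,3)); print([np.linalg.norm(c[i]-c[i-1]) for i in range(4)], np.mean(c,0))
o=status.get_obs();Rm=rot(o['tool_rot']).as_matrix()
print('delta tool cm',Rm.T@(np.array([s.x[0],s.x[1],.22])-o['eef_pos'])*100)
E
```

```text
[ 0.65926853 -0.13177725  0.05683508] [[ 0.6 -0.3]
 [-0.2  1.6]
 [ 0.5  0.2]
 [-0.3  0.6]
 [ 0.8 -0.5]
 [-1.1 -1.8]
 [ 0.   1. ]]
[[0.622 0.402]
 [0.597 0.246]
 [0.45  0.268]
 [0.477 0.424]]
[np.float64(0.14686031495342833), np.float64(0.15864001369849964), np.float64(0.1489587419185315), np.float64(0.1588690859543971)] [0.53635278 0.33505944]
delta tool cm [  3.02625129 -40.13415666 -61.41090233]
```

Emit:
{"method": "apply_moves", "body": {"travel": [[0,-2.2,-3.35],[0,-2.2,-3.35],[0,-2.2,-3.35],[0,-2.2,-3.35],[0,-2.2,-3.35],[0,-2.2,-3.35],[0,-2.2,-3.35],[0,-2.2,-3.35]], "turn": [[0,0,0],[0,0,0],[0,0,0],[0,0,0],[0,0,0],[0,0,0],[0,0,0],[0,0,0]], "grip": [0.35,0.35,0.35,0.35,0.35,0.35,0.35,0.35]}}

```text
t: 1.07
eef_pos: [0.3695, -0.4292, 0.2485]
tool_rot: [-0.073, -0.702, -0.068, 0.706]
contact_force: [0.8, -0.7, 0.6]
gripper_width: 0.65
```

Emit:
{"method": "apply_moves", "body": {"travel": [[0,-2.2,-3.35],[0,-2.2,-3.35],[0,-2.2,-3.35],[0,-2.2,-3.35],[0,-2.2,-3.35],[0,-2.2,-3.35],[0,-2.2,-3.35],[0,-2.2,-3.35]], "turn": [[0,0,0],[0,0,0],[0,0,0],[0,0,0],[0,0,0],[0,0,0],[0,0,0],[0,0,0]], "grip": [0.35,0.35,0.35,0.35,0.35,0.35,0.35,0.35]}}

```text
t: 1.73
eef_pos: [0.6048, -0.193, 0.2484]
tool_rot: [-0.073, -0.703, -0.066, 0.704]
contact_force: [1.1, -0.9, -0.2]
gripper_width: 0.649
```

Emit:
{"method": "apply_moves", "body": {"travel": [[0,-2.4,-3.2],[0,-2.4,-3.2],[0,0,0],[0,0,0],[0,0,0]], "turn": [[0,0,0],[0,0,0],[0.09,0,0],[0.08,0,0],[0,0,0]], "grip": [0.35,0.35,0.35,0.35,0.35]}}

```text
t: 2.15
eef_pos: [0.667, -0.1157, 0.2472]
tool_rot: [0.014, 0.708, 0.012, -0.706]
contact_force: [-0.4, 0.0, -0.2]
gripper_width: 0.649
```

```bash
python3 - <<'E'
from h import *
o=status.get_obs(); print(o['eef_pos'],rot(o['tool_rot']).as_matrix().round(3),o['q'])
im=eyes.read_camera('wrist')[:,:,::-1].copy(); P=campose('wrist',o)
x,y,a=.6593,-.1318,.057; r=R.from_euler('z',a).as_matrix()
for X in [(0,0,.096),(.014,.006,.096),(.014,-.006,.096),(-.014,.006,.096),(-.014,-.006,.096),(.027,.007,.02),(.027,-.007,.02),(.093,.017,.029),(.093,-.017,.029)]:
    u=w2px(P,r@np.array(X)+[x,y,0]); print(X,u.round(0)); cv2.circle(im,tuple(int(v) for v in u),3,(0,0,255),1)
cv2.imwrite('pics/w1.png',im)
E
```

```text
[ 0.66702217 -0.11567709  0.24716161] [[ 0.003  0.038 -0.999]
 [-0.003 -0.999 -0.038]
 [-1.     0.003 -0.003]] [ 0.21067816  0.48965057 -0.18894895  1.54456551  0.10167207  1.11363794
 -1.53423403]
(0, 0, 0.096) [336. 237.]
(0.014, 0.006, 0.096) [328. 220.]
(0.014, -0.006, 0.096) [344. 219.]
(-0.014, 0.006, 0.096) [328. 254.]
(-0.014, -0.006, 0.096) [344. 253.]
(0.027, 0.007, 0.02) [324. 187.]
(0.027, -0.007, 0.02) [339. 186.]
(0.093, 0.017, 0.029) [312. 114.]
(0.093, -0.017, 0.029) [351. 113.]
```

View pics/w1.png

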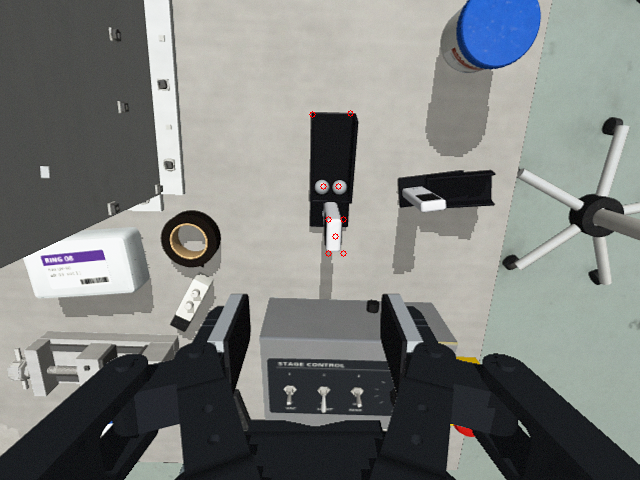

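Emit:
{"method": "apply_moves", "body": {"travel": [[0,1.5,0.75],[3.5,0,0],[3.5,0,0],[3.5,0,0],[2.5,0,0],[0,0,0]], "turn": [[0,0,0],[0,0,0],[0,0,0],[0,0,0],[0,0,0],[0,0,0]], "grip": [0.35,0.35,0.35,0.35,0.35,0.35]}}

```text
t: 2.7
eef_pos: [0.6609, -0.1398, 0.1175]
tool_rot: [0.021, 0.711, 0.015, -0.703]
contact_force: [-0.4, 0.0, 0.0]
gripper_width: 0.652
```

```bash
python3 - <<'E'
from h import *
o=status.get_obs(); print(o['eef_pos'],rot(o['tool_rot']).as_matrix().round(3))
im=eyes.read_camera('wrist')[:,:,::-1].copy(); P=campose('wrist',o)
x,y,a=.6593,-.1318,.057; r=R.from_euler('z',a).as_matrix()
for X in [(0,0,.096),(.014,.006,.096),(.014,-.006,.096),(-.014,.006,.096),(-.014,-.006,.096)]:
    u=w2px(P,r@np.array(X)+[x,y,0]); cv2.circle(im,tuple(int(v) for v in u),3,(0,0,255),1)
cv2.imwrite('pics/w2.png',im)
E
```

```text
[ 0.66091937 -0.13978325  0.1175463 ] [[ 0.011  0.05  -0.999]
 [-0.009 -0.999 -0.05 ]
 [-1.     0.009 -0.011]]
```

View pics/w2.png

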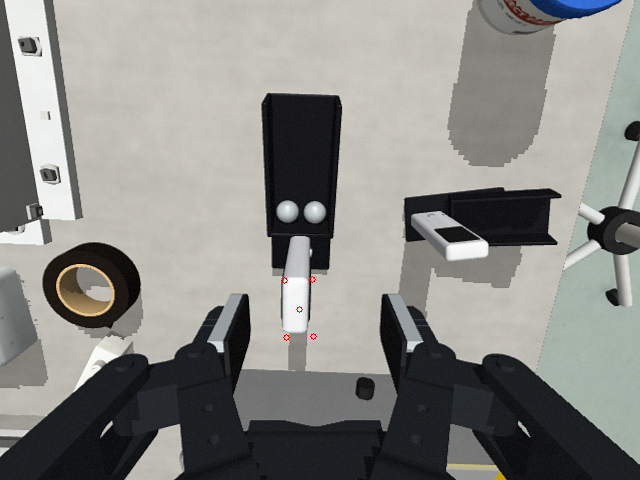

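The chute holds both balls, at (287,211) and (314,211). The grip top at (296,307) lies about 9 mm to the left of the jaw centre, so I'll correct that and go down.

Emit:
{"method": "apply_moves", "body": {"travel": [[0,-0.9,0.1],[0,0,0],[2.0,0,0],[1.9,0,0],[0,0,0]], "turn": [[0,-0.01,-0.01],[0,0,0],[0,0,0],[0,0,0],[0,0,0]], "grip": [0.35,0.35,0.35,0.35,0.35]}}

```text
t: 3.17
eef_pos: [0.6667, -0.1322, 0.0913]
tool_rot: [0.019, 0.713, 0.018, -0.701]
contact_force: [-0.5, 0.2, -0.2]
gripper_width: 0.648
```

Emit:
{"method": "apply_moves", "body": {"travel": [[0,0,0],[0,0,0],[0,0,0],[0,0,0],[0,0,0],[0,0,0],[0,0,0],[0,0,0]], "turn": [[0,0,0],[0,0,0],[0,0,0],[0,0,0],[0,0,0],[0,0,0],[0,0,0],[0,0,0]], "grip": [0.6,0.7,0.8,0.9,1,1,1,1], "newtons": 50}}

```text
t: 3.83
eef_pos: [0.6709, -0.1323, 0.1005]
tool_rot: [0.02, 0.717, 0.018, -0.697]
contact_force: [-0.8, 0.8, -0.8]
gripper_width: 0.125
```

```bash
python3 - <<'E'
from h import *
o=status.get_obs(); print(o['eef_pos'],rot(o['tool_rot']).as_matrix().round(3),o['q'].round(3) if hasattr(o['q'],'round') else o['q'],o['joint_vel'],o['contact_force'])
im=eyes.read_camera('wrist')[:,:,::-1].copy(); im2=eyes.read_camera('scene')[:,:,::-1][100:240,320:480]
cv2.imwrite('pics/w3.png',np.hstack([cv2.resize(im[120:480,120:520],(400,360)),cv2.resize(im2,(400,360),interpolation=cv2.INTER_CUBIC)]))
o=status.get_obs();print(o['eef_pos'])
E
```

```text
[ 0.67088741 -0.13225913  0.10052192] [[ 0.028  0.053 -0.998]
 [-0.002 -0.999 -0.053]
 [-1.     0.003 -0.028]] [ 0.227  0.64  -0.177  1.659  0.142  0.827 -1.527] [ 6.38203049e-05  4.05327200e-04 -1.59422990e-03  1.44930288e-03
 -7.87935412e-04  9.14187059e-04 -2.00218388e-03] [-0.75338622  0.84794449 -0.84202276]
[ 0.67083258 -0.13218655  0.10035592]
```

View pics/w3.png

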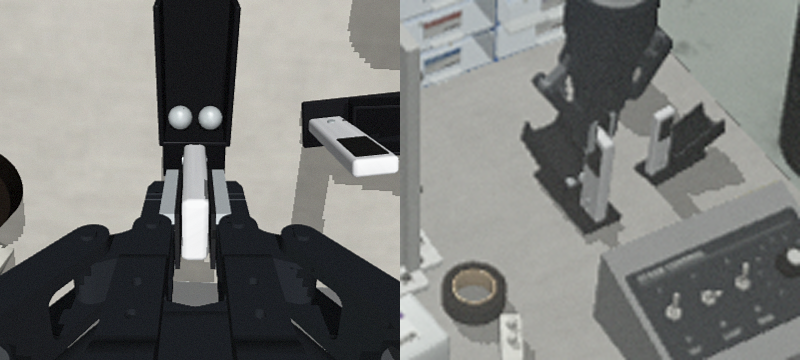

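The TCP rose about 9 mm during the hold rows, and the ball scale suggests the scoop came up with it. I'll set it down, let go, go lower and regrip.

Emit:
{"method": "apply_moves", "body": {"travel": [[0.8,0,0],[0,0,0]], "turn": [[0,0,0],[0,0,0]], "grip": [1,1]}}

```text
t: 4.1
eef_pos: [0.6744, -0.1321, 0.0969]
tool_rot: [0.02, 0.719, 0.017, -0.694]
contact_force: [-0.8, 0.6, -1.7]
gripper_width: 0.129
```

Emit:
{"method": "apply_moves", "body": {"travel": [[0.2,0,0],[0.2,0,0],[0.1,0,0],[0.1,0,0]], "turn": [[0,0,0],[0,0,0],[0,0,0],[0,0,0]], "grip": [1,1,1,1]}}

```text
t: 4.43
eef_pos: [0.6751, -0.1323, 0.0956]
tool_rot: [0.02, 0.72, 0.017, -0.694]
contact_force: [-5.5, 0.0, 9.7]
gripper_width: 0.128
```

Emit:
{"method": "apply_moves", "body": {"travel": [[0,0,0],[0,0,0],[0,0,0.4],[0,0,0.4]], "turn": [[0,0,0],[0,0,0],[0,-0.02,0],[0,-0.02,0]], "grip": [0.5,0.5,0.5,0.5]}}

```text
t: 4.77
eef_pos: [0.6662, -0.1328, 0.0943]
tool_rot: [-0.02, -0.705, -0.016, 0.709]
contact_force: [0.3, 0.4, -0.8]
gripper_width: 0.498
```

```bash
cat > st.py <<'E'
from h import *
o=status.get_obs(); print(o['t'],o['eef_pos'].round(4),rot(o['tool_rot']).as_matrix().round(3).tolist(),np.round(o['q'],3),np.round(o['contact_force'],1))
E
python3 st.py
```

```text
4.7667 [ 0.6662 -0.1328  0.0943] [[-0.006, 0.051, -0.999], [-0.005, -0.999, -0.051], [-1.0, 0.005, 0.007]] [ 0.221  0.655 -0.171  1.647  0.145  0.858 -1.53 ] [ 0.3  0.4 -0.8]
```

Emit:
{"method": "apply_moves", "body": {"travel": [[1.0,0,0.3],[1.0,0,0.3],[0.1,0,0]], "turn": [[0,0,0],[0,0,0],[0,0,0]], "grip": [0.5,0.5,0.5]}}

```text
t: 5.02
eef_pos: [0.6591, -0.1332, 0.0706]
tool_rot: [-0.02, -0.704, -0.016, 0.71]
contact_force: [-0.8, 0.4, -0.9]
gripper_width: 0.497
```

```bash
python3 st.py
```

```text
5.0167 [ 0.6591 -0.1332  0.0706] [[-0.009, 0.052, -0.999], [-0.005, -0.999, -0.052], [-1.0, 0.005, 0.009]] [ 0.22   0.676 -0.167  1.673  0.152  0.813 -1.536] [-0.8  0.4 -0.9]
```

Emit:
{"method": "apply_moves", "body": {"travel": [[0,0,0],[0,0,0],[0,0,0],[0,0,0],[0,0,0]], "turn": [[0,0,0],[0,0,0],[0,0,0],[0,0,0],[0,0,0]], "grip": [0.7,1,1,1,1], "newtons": 60}}

```text
t: 5.43
eef_pos: [0.6575, -0.1332, 0.0683]
tool_rot: [-0.02, -0.702, -0.017, 0.711]
contact_force: [0.4, 0.4, -0.5]
gripper_width: 0.134
```

```bash
python3 st.py
```

```text
5.4333 [ 0.6575 -0.1332  0.0683] [[-0.013, 0.051, -0.999], [-0.005, -0.999, -0.051], [-1.0, 0.004, 0.013]] [ 0.221  0.679 -0.167  1.675  0.153  0.813 -1.536] [ 0.4  0.4 -0.5]
```

Emit:
{"method": "apply_moves", "body": {"travel": [[-0.5,0,0],[-1.5,0,0],[-2.5,0,0],[-3,0,0],[-3,0,0],[-2.5,0,0],[-1.5,0,0],[-0.5,0,0]], "turn": [[0,0,0],[0,0,0],[0,0,0],[0,0,0],[0,0,0],[0,0,0],[0,0,0],[0,0,0]], "grip": [1,1,1,1,1,1,1,1]}}

```text
t: 6.1
eef_pos: [0.657, -0.1318, 0.224]
tool_rot: [-0.02, -0.7, -0.017, 0.714]
contact_force: [1.1, -0.1, -1.1]
gripper_width: 0.134
```

```bash
python3 st.py; python3 - <<'E'
from h import *
im=eyes.read_camera('wrist')[:,:,::-1]; cv2.imwrite('pics/w4.png',im[60:420,120:520])
for t in ('ball_1','scoop'): print([(round(d['score'],2),d['rect']) for d in eyes.masks_of(t,'wrist')])
E
```

```text
6.1 [ 0.657  -0.1318  0.224 ] [[-0.019, 0.052, -0.998], [-0.004, -0.999, -0.052], [-1.0, 0.003, 0.02]] [ 0.233  0.509 -0.186  1.568  0.108  1.093 -1.5  ] [ 1.1 -0.1 -1.1]
[(0.88, [321.2, 205.5, 348.8, 232.7]), (0.65, [286.0, 206.0, 312.8, 235.4])]
[(0.93, [385.6, 154.9, 496.6, 201.7]), (0.86, [257.0, 60.5, 369.4, 401.2]), (0.2, [320.0, 204.9, 350.5, 232.6])]
```

View pics/w4.png

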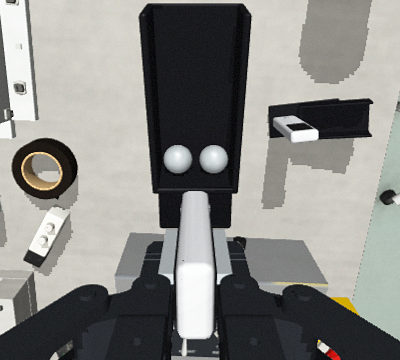

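Scoop is lifted with both balls at the back of the chute, at crop (178,158) and (213,158). Next I'll pull back in front of the machine, then yaw.

Emit:
{"method": "apply_moves", "body": {"travel": [[0,0,0.6],[0,0,1.2],[0,0,1.8],[0,0,2.2],[0,0,2.2],[0,0,1.8],[0,0,1.2],[0,0,0.6]], "turn": [[0,0,0],[0,0,0],[0,0,0],[0,0,0],[0,0,0],[0,0,0],[0,0,0],[0,0,0]], "grip": [1,1,1,1,1,1,1,1]}}

```text
t: 6.92
eef_pos: [0.5245, -0.1364, 0.2082]
tool_rot: [-0.018, -0.689, -0.02, 0.724]
contact_force: [-0.5, 0.2, -1.7]
gripper_width: 0.136
```

Emit:
{"method": "apply_moves", "body": {"travel": [[0,0,0],[0,0,0],[0,0,0],[0,0,0],[0,0,0],[0,0,0],[0,0,0],[0,0,0]], "turn": [[-0.04,0,0],[-0.08,0,0],[-0.12,0,0],[-0.12,0,0],[-0.12,0,0],[-0.12,0,0],[-0.12,0,0],[-0.12,0,0]], "grip": [1,1,1,1,1,1,1,1]}}

```text
t: 7.58
eef_pos: [0.516, -0.1359, 0.1987]
tool_rot: [-0.303, -0.612, -0.327, 0.653]
contact_force: [-0.1, 0.3, -1.7]
gripper_width: 0.13
```

Emit:
{"method": "apply_moves", "body": {"travel": [[0,0,0],[0,0,0],[0,0,0],[0,0,0],[0,0,0],[0,0,0],[0,0,0],[0,0,0]], "turn": [[-0.12,0,0],[-0.12,0,0],[-0.12,0,0],[-0.12,0,0],[-0.12,0,0],[-0.1,0,0],[-0.05,0,0],[0,0,0]], "grip": [1,1,1,1,1,1,1,1]}}

```text
t: 8.25
eef_pos: [0.5114, -0.135, 0.1894]
tool_rot: [0.51, 0.447, 0.558, -0.479]
contact_force: [-1.4, 0.6, -1.8]
gripper_width: 0.129
```

```bash
python3 st.py
```

```text
8.25 [ 0.5114 -0.135   0.1894] [[-0.081, 0.987, 0.141], [0.01, 0.142, -0.99], [-0.997, -0.078, -0.021]] [ 0.557  0.398 -0.522  1.881  0.224  1.005  0.074] [-1.4  0.6 -1.8]
```

Emit:
{"method": "apply_moves", "body": {"travel": [[-0.3,0.3,-0.6],[-0.3,0.6,-1.2],[-0.3,0.6,-1.8],[-0.3,0.6,-2.4],[-0.3,0.6,-2.6],[-0.3,0.6,-2.6],[-0.3,0.6,-2.6],[-0.3,0.6,-2.6]], "turn": [[0,-0.01,0.04],[0,-0.01,0.04],[0,0,0.01],[0,0,0],[0,0,0],[0,0,0],[0,0,0],[0,0,0]], "grip": [1,1,1,1,1,1,1,1]}}

```text
t: 8.92
eef_pos: [0.5314, 0.0306, 0.2068]
tool_rot: [0.527, 0.473, 0.527, -0.47]
contact_force: [1.7, 0.4, -1.8]
gripper_width: 0.129
```

```bash
python3 st.py
```

```text
8.9167 [0.5314 0.0306 0.2068] [[0.003, 0.994, 0.11], [0.002, 0.11, -0.994], [-1.0, 0.003, -0.002]] [ 0.308  0.349 -0.586  1.912  0.234  0.945 -0.277] [ 1.7  0.4 -1.8]
```

Emit:
{"method": "apply_moves", "body": {"travel": [[-0.1,0.6,-2.6],[-0.1,0.7,-2.6],[-0.1,0.7,-2.6],[-0.1,0.7,-2.4],[-0.1,0.7,-1.9],[-0.1,0.7,-1.4],[-0.1,0.6,-0.9],[0,0.3,-0.4]], "turn": [[0,0,0],[0,0,0],[0,0,0],[0,0,0],[0,0,0],[0,0,0],[0,0,0],[0,0,0]], "grip": [1,1,1,1,1,1,1,1]}}

```text
t: 9.58
eef_pos: [0.5623, 0.1971, 0.2097]
tool_rot: [0.523, 0.473, 0.527, -0.474]
contact_force: [0.1, 0.2, -1.6]
gripper_width: 0.135
```

```bash
python3 st.py; python3 - <<'E'
from h import *
o=status.get_obs(); im=eyes.read_camera('wrist')[:,:,::-1].copy(); P=campose('wrist',o)
for X in [(.57,.293,.012),(.567,.293,.004)]:
    u=w2px(P,X); print(u); cv2.circle(im,tuple(int(v) for v in u),5,(0,0,255),2)
# predicted lip centre at current tilt: scoop lip rel TCP (93,-.039)
Rm=rot(o['tool_rot']).as_matrix(); L=o['eef_pos']+Rm@[.039,0,-.093]; print('lip',L, w2px(P,L)); cv2.circle(im,tuple(int(v) for v in w2px(P,L)),5,(0,255,0),2)
cv2.imwrite('pics/w5.png',im)
for t in ('ball_1','bearing'): print([(round(d['score'],2),d['rect']) for d in eyes.masks_of(t,'wrist')])
E
```

```text
9.5833 [0.5623 0.1971 0.2097] [[-0.005, 0.995, 0.103], [0.004, 0.103, -0.995], [-1.0, -0.005, -0.005]] [ 0.021  0.458 -0.605  1.757  0.292  1.021 -0.588] [ 0.1  0.2 -1.6]
[336.77452278 102.13527857]
[332.7413853  102.25237278]
lip [0.55257543 0.28972785 0.17110832] [314.25399031  85.19917268]
[(0.77, [320.0, 204.6, 351.4, 235.0]), (0.64, [283.7, 206.0, 311.3, 232.9])]
[(0.18, [256.4, 59.6, 367.7, 399.6])]
```

View pics/w5.png

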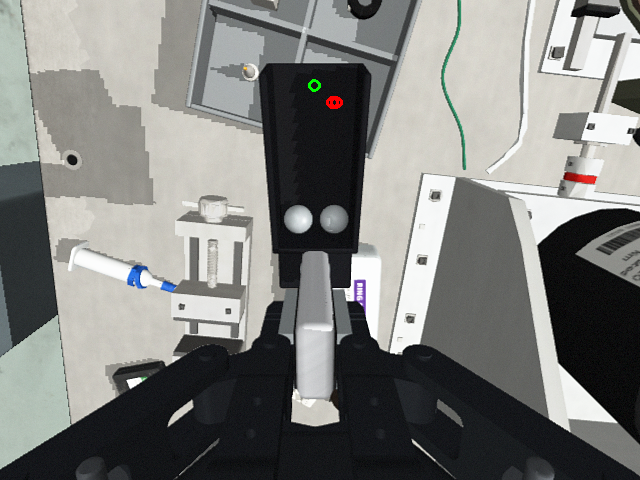

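Chute and balls are intact at (297,219) and (333,219). The lip now covers the bearing cell, with the bearing predicted at (336,102). I'll yaw slightly to about 88°, lower, and check.

Emit:
{"method": "apply_moves", "body": {"travel": [[0.5,0,0.3],[1.3,0,0.3],[1.6,0,0.3],[1.6,0,0],[1.3,0,0],[0.8,0,0],[0.4,0,0]], "turn": [[0.05,0,0],[0.05,0,0],[0.04,0,0],[0,0,0],[0,0,0],[0,0,0],[0,0,0]], "grip": [1,1,1,1,1,1,1]}}

```text
t: 10.32
eef_pos: [0.5635, 0.1735, 0.1319]
tool_rot: [-0.485, -0.513, -0.485, 0.517]
contact_force: [-0.1, -1.0, -2.6]
gripper_width: 0.133
```

```bash
cat >> st.py <<'E'
Rm=rot(o['tool_rot']).as_matrix(); n=-Rm[:,2]; print('lip',(o['eef_pos']+Rm@[.039,0,-.093]).round(4),'noseaz',np.degrees(np.arctan2(n[1],n[0])).round(1),'nosedown',np.degrees(np.arcsin(-n[2])).round(1),'roll',np.degrees(np.arcsin(Rm[2,1])).round(1))
E
python3 st.py
```

```text
10.3167 [0.5635 0.1735 0.1319] [[-0.004, 0.998, -0.06], [-0.004, -0.06, -0.998], [-1.0, -0.004, 0.004]] [-0.005  0.532 -0.528  1.835  0.342  0.871 -0.758] [-0.1 -1.  -2.6]
lip [0.5689 0.2662 0.0925] noseaz 86.5 nosedown 0.2 roll -0.2
```

Emit:
{"method": "apply_moves", "body": {"travel": [[0,0,-0.2],[0,0,-0.2],[0,0,-0.2],[0,0,-0.2],[0,0,-0.2],[0,0,-0.2]], "turn": [[0,-0.04,0],[0,-0.04,0],[0,-0.04,0],[0,-0.04,0],[0,-0.03,0],[0,-0.02,0]], "grip": [1,1,1,1,1,1]}}

```text
t: 10.82
eef_pos: [0.5654, 0.1795, 0.1301]
tool_rot: [-0.533, -0.455, -0.426, 0.573]
contact_force: [-0.7, 0.1, -2.5]
gripper_width: 0.13
```

```bash
python3 st.py
```

```text
10.8167 [0.5654 0.1795 0.1301] [[-0.019, 0.998, -0.066], [-0.223, -0.069, -0.972], [-0.975, -0.004, 0.224]] [-0.189  0.572 -0.436  1.768  0.476  1.046 -0.931] [-0.7  0.1 -2.5]
lip [0.5709 0.2613 0.0713] noseaz 86.1 nosedown 12.9 roll -0.2
```

Emit:
{"method": "apply_moves", "body": {"travel": [[-0.2,0,-0.7],[-0.2,0,-0.7],[-0.2,0,-0.6],[-0.2,0,-0.4],[-0.1,0,-0.2],[0,0,0],[0,0,0]], "turn": [[0,-0.04,0],[0,-0.04,0],[0,-0.04,0],[0,-0.03,0],[0,-0.02,0],[0,0,0],[0,0,0]], "grip": [1,1,1,1,1,1,1]}}

```text
t: 11.4
eef_pos: [0.5687, 0.2092, 0.1324]
tool_rot: [-0.568, -0.403, -0.377, 0.61]
contact_force: [-0.6, -0.4, -1.1]
gripper_width: 0.13
```

```bash
python3 st.py; python3 - <<'E'
from h import *
im=eyes.read_camera('wrist')[:,:,::-1].copy(); cv2.imwrite('pics/w6.png',im)
print([(round(d['score'],2),d['rect']) for d in eyes.masks_of('ball_1','wrist')])
E
```

```text
11.4 [0.5687 0.2092 0.1324] [[-0.029, 0.998, -0.063], [-0.389, -0.07, -0.918], [-0.921, -0.002, 0.39]] [-0.341  0.641 -0.386  1.672  0.549  1.223 -1.043] [-0.6 -0.4 -1.1]
lip [0.5734 0.2795 0.0602] noseaz 86.1 nosedown 23.0 roll -0.1
[(0.79, [321.2, 156.6, 355.0, 188.5]), (0.55, [286.0, 156.6, 314.5, 191.8])]
```

Emit:
{"method": "apply_moves", "body": {"travel": [[0,0,0],[0,0,0],[0,0,0],[0,0,0],[0,0,0],[0,0,0]], "turn": [[0,-0.01,0],[0,-0.01,0],[0,-0.01,0],[0,-0.01,0],[0,-0.01,0],[0,-0.01,0]], "grip": [1,1,1,1,1,1]}}

```text
t: 12.0
eef_pos: [0.5697, 0.2044, 0.1336]
tool_rot: [-0.579, -0.385, -0.356, 0.625]
contact_force: [0.0, 0.1, -2.0]
gripper_width: 0.131
```

```bash
python3 st.py; python3 - <<'E'
from h import *
im=eyes.read_camera('wrist')[:,:,::-1].copy(); cv2.imwrite('pics/w7.png',im)
print([(round(d['score'],2),d['rect']) for d in eyes.masks_of('ball_1','wrist')])
E
```

```text
12.0 [0.5697 0.2044 0.1336] [[-0.034, 0.997, -0.068], [-0.449, -0.076, -0.89], [-0.893, 0.0, 0.45]] [-0.372  0.659 -0.365  1.652  0.573  1.278 -1.065] [ 0.   0.1 -2. ]
lip [0.5747 0.2697 0.0569] noseaz 85.6 nosedown 26.7 roll 0.0
[]
```

View pics/w7.png

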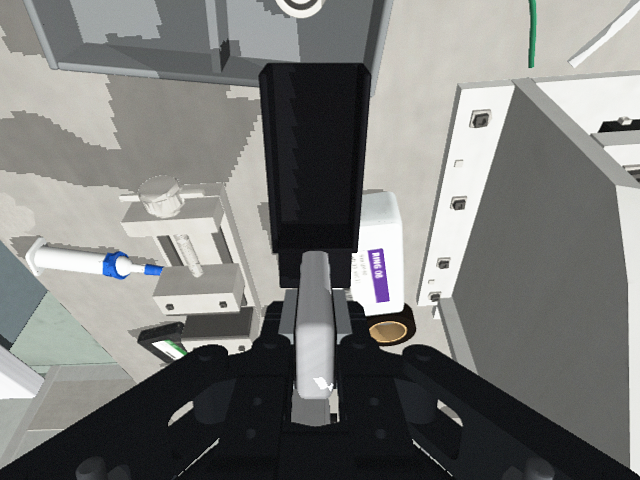

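The chute is empty (no balls in view). I'll back off, level up, and look for the balls in the tray.

Emit:
{"method": "apply_moves", "body": {"travel": [[-0.5,0,0.3],[-0.8,0,0.8],[-0.8,0,1.2],[-0.8,0,1.5],[-0.8,0,1.5],[-0.8,0,1.5],[-0.8,0,1.5],[-0.8,0,1.5]], "turn": [[0,0.06,0],[0,0.06,0],[0,0.06,0],[0,0.06,0],[0,0.06,0],[0,0.06,0],[0,0.06,0],[0,0.04,0]], "grip": [1,1,1,1,1,1,1,1]}}

```text
t: 12.77
eef_pos: [0.5612, 0.1306, 0.2121]
tool_rot: [0.481, 0.517, 0.489, -0.512]
contact_force: [0.7, -0.7, -1.0]
gripper_width: 0.132
```

```bash
python3 st.py; python3 - <<'E'
from h import *
for n in('top','scene'):
    im=eyes.read_camera(n)[:,:,::-1].copy(); cv2.imwrite(f'pics/{n}8.png',im); P=campose(n)
    c,s=np.cos(-.157),np.sin(-.157)
    for d in eyes.masks_of('ball_1',n):
        r=d['rect']; X=px2w(P,((r[0]+r[2])/2,(r[1]+r[3])/2),.011); v=X[:2]-[.569,.293]
        print(n,round(d['score'],2),X.round(3),'tray frame',(c*v[0]+s*v[1]).round(3),(-s*v[0]+c*v[1]).round(3))
a=cv2.imread('pics/top8.png')[200:330,130:270];b=cv2.imread('pics/scene8.png')[230:360,160:300]
cv2.imwrite('pics/c8.png',np.hstack([cv2.resize(z,(400,371),interpolation=cv2.INTER_CUBIC) for z in(a,b)]))
E
```

```text
12.7667 [0.5612 0.1306 0.2121] [[-0.002, 0.998, -0.059], [0.014, -0.059, -0.998], [-1.0, -0.003, -0.014]] [ 0.091  0.407 -0.537  1.808  0.228  0.987 -0.595] [ 0.7 -0.7 -1. ]
lip [0.5666 0.224  0.1744] noseaz 86.6 nosedown -0.8 roll -0.2
scene 0.61 [0.566 0.323 0.011] tray frame -0.007 0.029
```

View pics/c8.png

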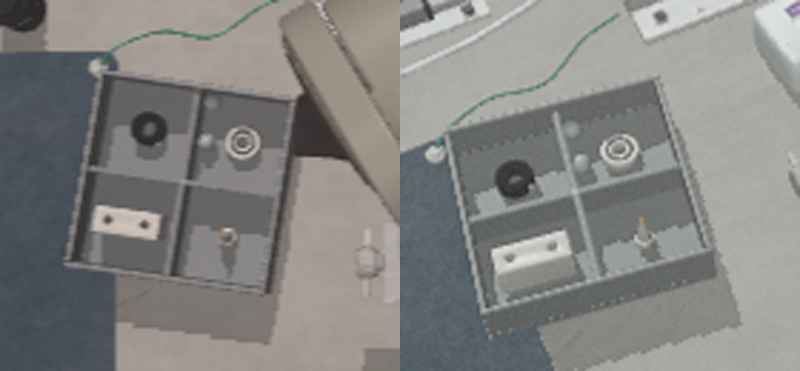

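Both balls lie in the bearing's cell beside its left wall, at top crop (206,141) and (212,104). The scene crop agrees. I'll carry the scoop back to the clear area at about (0.66,-0.12) and stand it there with its nose along +y.

Emit:
{"method": "apply_moves", "body": {"travel": [[-0.1,0,1.5],[-0.1,0,3.2],[-0.1,0,3.8],[-0.1,0,3.8],[-0.1,0,3.8],[-0.1,0,3.5],[-0.1,0,2.5],[-0.1,0,1.3]], "turn": [[0,0,0],[0,0,0],[0,0,0],[0,0,0],[0,0,0],[0,0,0],[0,0,0],[0,0,0]], "grip": [1,1,1,1,1,1,1,1]}}

```text
t: 13.63
eef_pos: [0.5485, -0.0912, 0.2129]
tool_rot: [0.487, 0.508, 0.5, -0.505]
contact_force: [0.8, -0.4, -2.5]
gripper_width: 0.133
```

```bash
python3 st.py
```

```text
13.6333 [ 0.5485 -0.0912  0.2129] [[-0.01, 1.0, -0.026], [0.017, -0.026, -1.0], [-1.0, -0.01, -0.017]] [ 0.448  0.371 -0.482  1.847  0.183  0.981 -0.135] [ 0.8 -0.4 -2.5]
lip [0.5506 0.0024 0.1755] noseaz 88.5 nosedown -1.0 roll -0.6
```

Emit:
{"method": "apply_moves", "body": {"travel": [[0,1.5,0.4],[0,2.4,0.6],[0,2.6,0.6],[0,2.4,0.6],[0,1.6,0.4],[0,0.7,0],[0,0,0]], "turn": [[0,0,0],[0,0,0],[0,0,0],[0,0,0],[0,0,0],[0,0,0],[0,0,0]], "grip": [1,1,1,1,1,1,1]}}

```text
t: 14.22
eef_pos: [0.6635, -0.1155, 0.2052]
tool_rot: [-0.487, -0.503, -0.505, 0.506]
contact_force: [-0.0, -0.2, -0.9]
gripper_width: 0.133
```

```bash
python3 st.py; python3 - <<'E'
from h import *
im=eyes.read_camera('wrist')[:,:,::-1]; cv2.imwrite('pics/w9.png',im)
E
```

```text
14.2167 [ 0.6635 -0.1155  0.2052] [[-0.02, 1.0, -0.017], [0.015, -0.017, -1.0], [-1.0, -0.021, -0.015]] [ 0.387  0.565 -0.439  1.559  0.242  1.095 -0.125] [-0.  -0.2 -0.9]
lip [ 0.6644 -0.0219  0.1676] noseaz 89.0 nosedown -0.8 roll -1.2
```

View pics/w9.png

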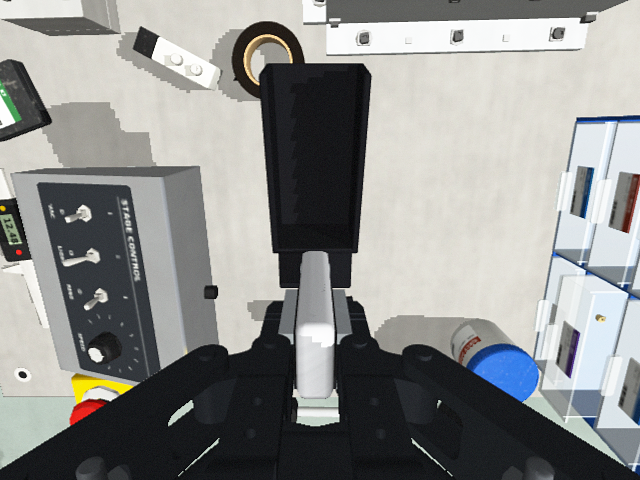

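The footprint is clear: tape at (268,60), control box at (120,270) and blue-capped jar at (500,370) are all well aside. I'll trim the tilt and go down.

Emit:
{"method": "apply_moves", "body": {"travel": [[1.0,0,0],[2.4,0,0],[2.8,0,0],[2.6,0,0],[1.8,0,0],[0.9,0,0],[0.2,0,0]], "turn": [[0,-0.014,0.012],[0,-0.014,0.013],[0,0,0],[0,0,0],[0,0,0],[0,0,0],[0,0,0]], "grip": [1,1,1,1,1,1,1]}}

```text
t: 14.85
eef_pos: [0.6575, -0.1075, 0.0863]
tool_rot: [-0.503, -0.499, -0.494, 0.504]
contact_force: [0.2, 0.1, -1.2]
gripper_width: 0.131
```

```bash
python3 st.py
```

```text
14.85 [ 0.6575 -0.1075  0.0863] [[0.003, 1.0, -0.006], [-0.013, -0.006, -1.0], [-1.0, 0.003, 0.013]] [ 0.339  0.67  -0.395  1.681  0.34   0.855 -0.21 ] [ 0.2  0.1 -1.2]
lip [ 0.6582 -0.015   0.046 ] noseaz 89.6 nosedown 0.8 roll 0.2
```

```bash
python3 - <<'E'
from h import *
P=campose('top')
for u in((342,222),(342,236),(355,222),(329,222)): print(px2w(P,u,.02).round(3))
for u in((411,181),(411,190),(433,190)): print('scoop2',px2w(P,u,.01).round(3))
E
```

```text
[0.626 0.011 0.02 ]
[0.594 0.012 0.02 ]
[ 0.625 -0.018  0.02 ]
[0.626 0.04  0.02 ]
scoop2 [ 0.719 -0.15   0.01 ]
scoop2 [ 0.698 -0.149  0.01 ]
scoop2 [ 0.698 -0.2    0.01 ]
```

The lip would end up borderline over the tape roll, so I'll move 2 cm towards -y and 1 cm towards +x before lowering.

Emit:
{"method": "apply_moves", "body": {"travel": [[0,0.5,1.0],[0,0.5,1.0],[0.5,0,0],[0.5,0,0],[0.3,0,0]], "turn": [[0,0,0],[0,0,0],[0,0,0],[0,0,0],[0,0,0]], "grip": [1,1,1,1,1]}}

```text
t: 15.27
eef_pos: [0.6703, -0.1303, 0.0776]
tool_rot: [0.504, 0.5, 0.492, -0.503]
contact_force: [0.6, -0.4, -1.0]
gripper_width: 0.132
```

```bash
python3 st.py
```

```text
15.2667 [ 0.6703 -0.1303  0.0776] [[0.009, 1.0, -0.006], [-0.015, -0.006, -1.0], [-1.0, 0.009, 0.015]] [ 0.36   0.7   -0.387  1.646  0.348  0.853 -0.179] [ 0.6 -0.4 -1. ]
lip [ 0.6713 -0.0379  0.0372] noseaz 89.6 nosedown 0.9 roll 0.5
```

Emit:
{"method": "apply_moves", "body": {"travel": [[0.5,0,0],[0.3,0,0],[0.2,0,0]], "turn": [[0,0,0],[0,0,0],[0,0,0]], "grip": [1,1,1]}}

```text
t: 15.52
eef_pos: [0.6715, -0.131, 0.0681]
tool_rot: [0.505, 0.501, 0.491, -0.503]
contact_force: [-5.5, -0.5, 21.2]
gripper_width: 0.131
```

Emit:
{"method": "apply_moves", "body": {"travel": [[0.1,0,0],[0.1,0,0]], "turn": [[0,0,0],[0,0,0]], "grip": [1,1]}}

```text
t: 15.68
eef_pos: [0.6714, -0.1309, 0.0683]
tool_rot: [0.505, 0.5, 0.491, -0.503]
contact_force: [-2.2, -1.6, 5.9]
gripper_width: 0.13
```

Contact at z = 0.068, the same height as at the grasp, so the scoop stands on the top. I'll open the jaws gently and rise straight up.

Emit:
{"method": "apply_moves", "body": {"travel": [[0,0,0],[0,0,0],[0,0,0],[0,0,0]], "turn": [[0,0,0],[0,0,0],[0,0,0],[0,0,0]], "grip": [0.75,0.6,0.55,0.55]}}

```text
t: 16.02
eef_pos: [0.6721, -0.1298, 0.0691]
tool_rot: [0.505, 0.501, 0.491, -0.502]
contact_force: [0.2, -0.7, -0.1]
gripper_width: 0.453
```

Emit:
{"method": "apply_moves", "body": {"travel": [[-0.5,0,0],[-1.5,0,0],[-2.5,0,0],[-3,0,0],[-3,0,0],[-3,0,0],[-2,0,0],[-1,0,0]], "turn": [[0,0,0],[0,0,0],[0,0,0],[0,0,0],[0,0,0],[0,0,0],[0,0,0],[0,0,0]], "grip": [0.55,0.55,0.55,0.55,0.55,0.55,0.55,0.55]}}

```text
t: 16.68
eef_pos: [0.6681, -0.1258, 0.244]
tool_rot: [0.504, 0.499, 0.494, -0.503]
contact_force: [1.0, 0.7, 0.1]
gripper_width: 0.446
```

```bash
python3 st.py; python3 - <<'E'
from h import *
o=status.get_obs()
t=eyes.read_camera('top')[:,:,::-1]; s=eyes.read_camera('scene')[:,:,::-1]; w=eyes.read_camera('wrist')[:,:,::-1]
f=lambda z:cv2.resize(z,(400,300),interpolation=cv2.INTER_CUBIC)
cv2.imwrite('pics/c10.png',np.vstack([np.hstack([f(s[100:250,320:520]),f(w)]),np.hstack([f(t[215:320,140:280]),f(s[240:360,150:310])])]))
E
```

```text
16.6833 [ 0.6681 -0.1258  0.244 ] [[0.007, 1.0, -0.005], [-0.014, -0.004, -1.0], [-1.0, 0.007, 0.014]] [ 0.392  0.524 -0.441  1.532  0.253  1.134 -0.108] [1.  0.7 0.1]
lip [ 0.6688 -0.0333  0.2037] noseaz 89.7 nosedown 0.8 roll 0.4
```

View pics/c10.png

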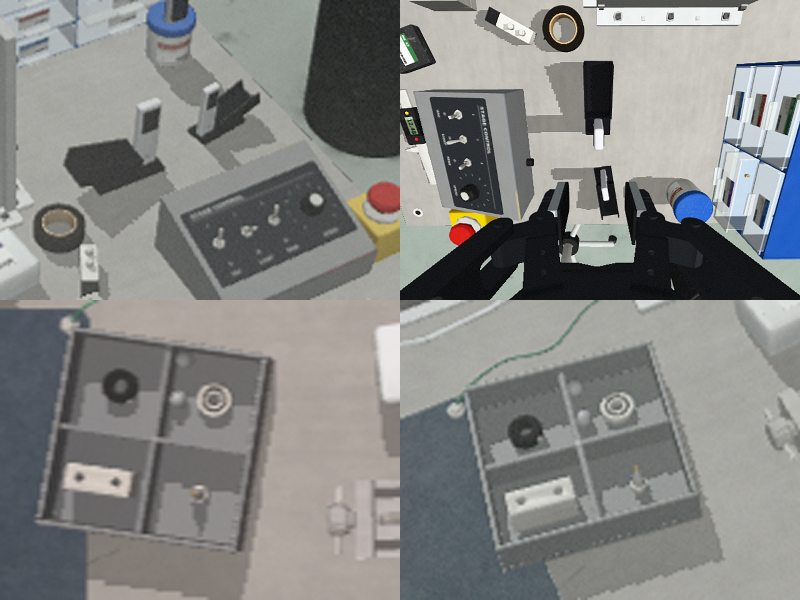

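The scoop stands upright and free, clear of the other scoop and the tape, and both balls rest in the bearing's cell. Handing in.

```bash
python3 -c "
from station import bot
print(bot.hand_in())"
```

```text
the job is handed in; nothing more can be done
None
```

I tipped both steel balls into the bearing's compartment, stood the empty scoop upright on the worktop and released it. I handed the job in at about 17 s on the robot's clock; the hand-in gives no verdict.

- **Balls:** the last top and scene pictures show both in the bearing's cell, beside its left wall and unmoved since the pour. The detector located only one of them, about 7 mm and 29 mm from the bearing's centre along the tray's axes (limit 35 mm). I placed the other by eye from the two pictures. The fingers stayed on the scoop's grip throughout.
- **Scoop:** it stands at about (0.67, -0.13), nose to the left, clear of the smaller scoop and the tape roll. The jaws let go at 0.068 m, the same height at which they had gripped it. I judged it upright by eye, and the arm has backed off to 0.24 m.
- **What went wrong:** the arm drifted by about 1 mm per step while holding still, so the first grip was too high and lifted the scoop about 1 cm. I set it back down, let go and regripped lower; the balls stayed in.
- **Forces:** the highest end-of-call reading was 21 N, when setting the scoop down.

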